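# Scrape stretcher offcuts off the panel and down the chute

### The job

Pick up the scraper block and use it to sweep the three wooden offcuts off the white panel and on down the sloped chute until they are packed together against the stop bar at its foot; move them only with the scraper, not with the fingers. Then stand the scraper upright on the bare worktop again, clear of the panel and chute, and leave the jar and the paint tubes where they are.

Things in the scene. Friction and masses are not known exactly. Their poses are not given: they have to be found in the camera images.
- board: Fixed wooden stand with a level white panel and, joined to it, a sloped chute. Origin: on the worktop under the stand; x along the sweep (from panel down the chute), y across, z up. Panel: top 60 mm above the worktop, x = -160 to +20 mm, y = -80 to +80 mm, no rim. Chute: x = +20 to +160 mm, between two upright cheeks (inner faces at y = -80 and +80 mm, tops at z = 80 mm).
- board_edge (a point): Middle of the line where the panel ends and the chute begins, flush (board x = +20, y = 0, z = 60 mm). From here the grey laminate chute slopes down evenly at 12 degrees; offcuts do not slide down it by themselves, they must be pushed.
- stop_foot (a point): Middle of the line where the chute (here 30 mm above the worktop) meets the face of the stop bar (board x = +160, y = 0, z = 30 mm). The stop bar is wooden, 12 mm thick, its top 62 mm above the worktop.
- scraper: Scraper block: plain wooden block with a grey strip along its foot, standing on edge on the worktop: 24 mm thick (its x), 130 mm long (its y), 80 mm high (its z), 160 g. Origin: centre of its underside, z up. Grip it across its 24 mm thickness in its upper half, from above. Both faces are alike.
- offcut_1: Pine offcut lying flat on the white panel, one of three alike: 24 mm (x) by 60 mm (y) by 14 mm high, about 22 g. Origin: centre of its underside. At the start the 60 mm side lies roughly across the sweep.
- offcut_2: Pine offcut lying flat on the white panel, one of three alike: 24 mm (x) by 60 mm (y) by 14 mm high, about 22 g. Origin: centre of its underside. At the start the 60 mm side lies roughly across the sweep.
- offcut_3: Pine offcut lying flat on the white panel, one of three alike: 24 mm (x) by 60 mm (y) by 14 mm high, about 22 g. Origin: centre of its underside. At the start the 60 mm side lies roughly across the sweep.
- near_tube: Paint tube lying on the worktop on the robot's side of the stand, 142 x 46 x 31 mm; origin: centre of its underside, x along its length. It and the scraper may have changed places. Leave it alone.
- jar: Closed paint jar standing to the left of the stand, 85 mm in diameter, 145 mm high; origin: centre of its underside. Leave it alone.
- side_tube: Paint tube lying on the worktop beyond the jar, 138 x 43 x 28 mm; origin: centre of its underside, x along its length. Leave it alone.

How it is judged:
By the outcome, as a careful person would: the job done as asked, in the order asked, and still so for the second after the job is handed in, with the robot touching nothing.
It also fails if it takes over 54 s, if anything falls off the work surface, if the arm or the gripper's body presses on something with over 40 N, if the wrist force passes 120 N, or if a joint passes its speed limit or range.

### The arm

A 6-joint arm with a two-finger parallel gripper is mounted at the origin on a cart in front of the work surface, level with it; the furniture and walls round the work are solid. World frame = base frame: x ahead of the robot, y to its left, z up, the work surface at z = 0. Lengths are in m, angles in rad, forces in N, time in s.
With the tool pointing down it reaches from about 0.3 to 0.775 m from the base axis. Payload 14.6 kg.
Tool frame: the origin (TCP) lies at the very end of the fingers, on their centre line; the grasp point (between the pads) lies 19 mm behind it; z points along the fingers, y is the line along which they close (so a half turn about z gives the same grasp; the last joint's range is limited). The gripper opens to 85 mm and grips with 20 to 120 N. Pads are 22 mm wide; open, the fingers measure 114 mm over their backs; the gripper's body (76 mm by 85 mm) begins 54 mm behind the grasp point. The pads swing forward as they close: fully open they stand 13 mm farther back than shut.
Start: joints at [1.239, 0.3, 1.521, -0, 1.321, -0.067], TCP at [0.144, 0.531, 0.194] pointing down, gripper open.
Joint ranges: [-3.03, 3.03], [-0.79, 2.21], [0.23, 2.52], [-1.04, 4.18], [0, 3.07], [-2.55, 2.55]. Speed limits (rad/s): [2.22, 2.22, 2.57, 3.14, 3.14, 3.14].

### API

Orientations are given as a unit quaternion [w, x, y, z].
In Python, from plant import manip gives the robot as it stands.
- The arm moves only by the shell command python3 -m crank 'ROWS' [FORCE]. ROWS is JSON, a list of rows, each a list of 7 numbers: the shift along the tool's x, y, z normalised to -1 to 1, where 1 is 0.2 m, then the turn, a rotation vector about the tool's x, y, z normalised to -1 to 1, where 1 is 180 degrees, then the gripper command: -1 is shut, 1 is fully open, values between are in proportion. A call has 1 to 5 rows; each row is the pose to reach, as a shift and turn from the pose commanded when the call began, along the tool's axes at that moment, turning the shorter way round; what a row does not reach only later rows make up. A row lasts 1/8 s, in which the tool goes at most 62.5 mm and 10.7 degrees, less where a joint would pass 70% of its speed; a pose out of reach is approached as far as the arm can. A call with a number of a shift or a turn outside -1 to 1 is refused whole. A call with a gripper value outside its range is refused whole. The fingers move at their own pace and stop on an object; FORCE is the grip in N (left out, the last holds). Time passes only in rows, so rows that repeat a pose let the fingers close. It gives the time, the measured TCP pose, the force, the opening and the grip force at its end, in the units of the state.
- manip.get_obs(): the state, without advancing time (a new reading comes with each control period).
- manip.capture(name): name is "scene" or "top"; returns a dict with "frame" (400x640x3 uint8, red, green, blue), "K" (3x3 intrinsics, pixels), "R" (3x3) and "t" (3): a world point X has camera coordinates R X + t. Camera axes: x right, y down, z forward; pixel columns grow to the right and rows downward; lengths in m; the calibration is good to about 2 mm. A picture is of the moment at which its call begins. There is no depth.
- manip.finish_job(): hands the job in; it is judged then, once.
Trained networks look in the newest picture that a camera, given by its name, has taken for a name from the list of things; names that differ only in an ending like _2 or _b are one class to them, and where a whole thing is asked for, a point or a joint stands for the part that bears it (a point fixed in the world has none). Each returns a list of dicts, best first, with "confidence" (0 to 1); they miss things now and then, are a little off and sometimes report something else, mostly with a low value. They report only what shows in the picture. A call takes as long as a camera call.
- manip.boxes_of(label, camera): "box" ([left, top, right, bottom] in pixels, round what is visible of it).
- manip.trace(label, camera): "pixels" (400x640 bool, what is visible of it) and "box" ([left, top, right, bottom] in pixels, round what is visible of it).
- manip.mark_of(label, camera): "at" ([column, row] in pixels: a listed point, or the origin of a listed thing).
The state is a dict: "time_s": time; "joint_pos": joint angles; "joint_velocities": joint speeds; "joint_torque": joint torques, N m; "ee_pos": TCP position; "eef_rot": TCP orientation; "contact_force": force on the tool from outside, world axes, zero at the start; "moment": the same for the moment, N m; "grip_width": finger opening in m; "gripper_force": force on a finger pad.
Only numpy, scipy, OpenCV 4.12 (cv2) and the standard library are available. Lean on these libraries where they do the work, as an engineer would, in place of code of your own. Each camera call takes 0.05 s, during which the arm holds its last target. There are 200 camera calls.

## Working session

There is one attempt and no reset: what is moved stays moved. The work goes in short steps, Python scripts to look and compute and a shell command to move; the robot and the scene stay as the last step left them, time stands still between calls to the robot, and variables do not carry over. Pictures are saved under pics/ and viewed, at most 10 in all, crops included, and the job is handed in when it is done.

```bash
mkdir -p pics; ls
cat > look.py <<'E'
import numpy as np, cv2
from plant import manip
def ray(c,uv):
    K,R,t=[np.array(c[k]) for k in "KRt"]
    d=R.T@np.linalg.solve(K,np.array([uv[0],uv[1],1.])); o=-R.T@t
    return o,d
def at(c,uv,z):
    o,d=ray(c,uv); return (o+d*(z-o[2])/d[2])
def proj(c,X):
    K,R,t=[np.array(c[k]) for k in "KRt"]
    p=K@(R@np.array(X)+t); return p[:2]/p[2]
E
python3 - <<'E'
from look import *
np.set_printoptions(precision=4,suppress=True)
print(manip.get_obs())
ims=[]
Z={'board_edge':.06,'stop_foot':.03,'scraper':0,'offcut_1':.06,'near_tube':0,'jar':0,'side_tube':0,'board':0}
for n in("scene","top"):
    c=manip.capture(n); cv2.imwrite(f"pics/{n}0.png",c["frame"][:,:,::-1])
    print(n,-np.array(c["R"]).T@c["t"])
    for l,z in Z.items():
        for m in manip.mark_of(l,n): 
            if m["confidence"]>.25: print(l,np.array(m["at"]),round(m["confidence"],2),at(c,m["at"],z))
E
```

```text
pics
{'time_s': 0.0, 'joint_pos': array([ 1.2394,  0.3005,  1.5216,  0.    ,  1.3207, -0.0666]), 'joint_velocities': array([-0.0006,  0.0007, -0.    , -0.0003,  0.0004,  0.0017]), 'joint_torque': array([ -0.0013, -54.3501, -36.1792,  -0.0002,   0.0041,   0.    ]), 'ee_pos': array([0.1438, 0.5306, 0.1932]), 'eef_rot': array([-0.0001,  0.132 ,  0.9912, -0.0006]), 'contact_force': array([ 0.6895, -0.5989, -0.6855]), 'moment': array([-0.023 ,  0.0111, -0.0235]), 'gripper_force': 0.0, 'grip_width': 0.0854401725968003}
scene [ 0.0857 -0.3889  0.5011]
board_edge [355.3 222.1] 0.63 [0.6028 0.0925 0.06  ]
stop_foot [419.8 264.7] 0.84 [ 0.6233 -0.0577  0.03  ]
stop_foot [309.4 210.6] 0.73 [0.5933 0.2281 0.03  ]
scraper [295.4 283.2] 0.55 [0.4369 0.0804 0.    ]
offcut_1 [311.  207.6] 0.81 [0.5717 0.1964 0.06  ]
offcut_1 [340.8 221.1] 0.74 [0.5829 0.1146 0.06  ]
offcut_1 [333.1 209. ] 0.69 [0.6041 0.161  0.06  ]
offcut_1 [313.4 185.3] 0.48 [0.6444 0.2745 0.06  ]
near_tube [242.3 240.4] 0.75 [0.4354 0.2639 0.    ]
jar [262.6 197.1] 0.84 [0.5776 0.398  0.    ]
side_tube [314.7 187. ] 0.75 [0.7165 0.3547 0.    ]
board [349.8 246.5] 0.85 [0.5954 0.0975 0.    ]
top [0.4075 0.1666 0.9022]
board_edge [351.7 189.5] 0.56 [0.6088 0.091  0.06  ]
stop_foot [406.4 181.5] 0.76 [ 0.6295 -0.0457  0.03  ]
scraper [364.5 265.9] 0.71 [0.4338 0.0671 0.    ]
offcut_1 [347.  200.9] 0.86 [0.5821 0.1037 0.06  ]
offcut_1 [322.7 191.5] 0.75 [0.6072 0.1589 0.06  ]
offcut_1 [305.2 204.8] 0.61 [0.5776 0.2009 0.06  ]
near_tube [283.6 270.2] 0.92 [0.4329 0.2609 0.    ]
jar [232.7 218.7] 0.91 [0.5634 0.3829 0.    ]
side_tube [237.8 155.4] 0.85 [0.7265 0.3706 0.    ]
board [343.3 202.5] 0.76 [0.5909 0.1086 0.    ]
```

View pics/top0.png

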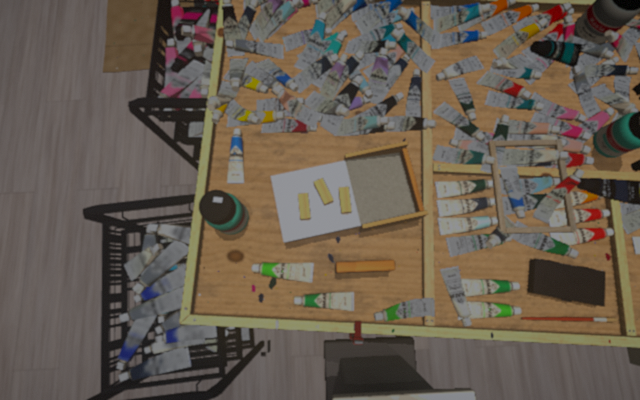

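View pics/scene0.png

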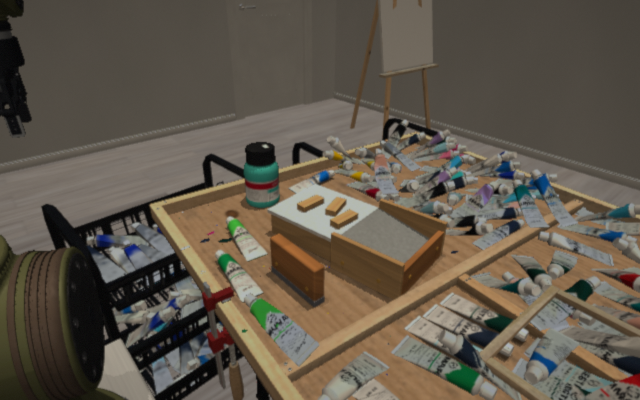

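The top view shows the panel's white face at about (315,202), the chute to its right ending at (412,180), three offcuts at (305,206), (323,190) and (345,199), and the scraper on edge at (365,267). The near tube is at (285,271), so it and the scraper are well apart. The marks agree with this. Next I'll refine the board and scraper poses.

```bash
cat >> look.py <<'E'
from scipy.spatial.transform import Rotation as Rot
from scipy.optimize import least_squares
def tool(yaw,tilt=0.):
    "tool down, tool y at world yaw; then tilted by tilt about horizontal axis 90deg left of y dir"
    y=np.array([np.cos(yaw),np.sin(yaw),0]); z=np.array([0,0,-1.]); x=np.cross(y,z)
    ax=np.array([-np.sin(yaw),np.cos(yaw),0])
    return Rot.from_rotvec(ax*tilt)*Rot.from_matrix(np.c_[x,y,z])
def row(p0,R0,p,R):
    return np.r_[R0.inv().apply(np.array(p)-p0)/.2,(R0.inv()*R).as_rotvec()/np.pi].round(4)
def now():
    o=manip.get_obs(); q=o["eef_rot"]; return o,o["ee_pos"],Rot.from_quat([q[1],q[2],q[3],q[0]])
E
python3 - <<'E'
from look import *
np.set_printoptions(precision=4,suppress=True)
c=manip.capture("top"); f=c["frame"]
hsv=cv2.cvtColor(f,cv2.COLOR_RGB2HSV)
def rect(m,z):
    m=m.astype(np.uint8); n,l,s,_=cv2.connectedComponentsWithStats(m)
    k=1+np.argmax(s[1:,4]); q,x=np.nonzero(l==k)
    w=np.array([at(c,(a,b),z)[:2] for a,b in zip(x,q)],np.float32)
    r=cv2.minAreaRect(w); return r,cv2.boxPoints(r)
roi=np.zeros(f.shape[:2],bool); roi[150:250,262:365]=1
m=roi&(hsv[...,1]<45)&(hsv[...,2]>115)
b=manip.trace("board","top"); 
print("panel",*rect(m,.06))
for t in manip.trace("scraper","top")[:1]: print("scr",t["confidence"],t["box"],*rect(t["pixels"],.08))
roi[:]=0; roi[250:285,325:405]=1
m2=roi&(hsv[...,1]>170)&(hsv[...,2]>130); print(hsv[267,350:380:10],hsv[180,385],hsv[200,285])
print("scr orange",m2.sum(),*rect(m2,.08))
for t in manip.trace("offcut_1","top"): 
    r,bx=rect(t["pixels"],.07); print("off",round(t["confidence"],2),r)
t=manip.trace("near_tube","top")[0]; print("tube",*rect(t["pixels"],.015))
E
```

```text
panel ((0.5917498469352722, 0.15712055563926697), (0.160983145236969, 0.22516217827796936), 9.642017364501953) [[0.4935 0.2546]
 [0.5313 0.0326]
 [0.69   0.0596]
 [0.6522 0.2816]]
scr 0.68 [335.8, 261.2, 395.7, 276.3] ((0.4316861927509308, 0.07512785494327545), (0.13160362839698792, 0.027191126719117165), 89.80990600585938) [[0.4179 0.0094]
 [0.4451 0.0093]
 [0.4455 0.1409]
 [0.4183 0.141 ]]
[[ 16 168 147]
 [ 18 167 147]
 [ 18 170 147]] [ 20  38 120] [115  10 151]
scr orange 255 ((0.4318363666534424, 0.04294735938310623), (0.05927430838346481, 0.017198821529746056), 87.25749206542969) [[0.4218 0.0138]
 [0.439  0.0129]
 [0.4418 0.0721]
 [0.4247 0.073 ]]
off 0.76 ((0.6061774492263794, 0.15716694295406342), (0.06043332442641258, 0.024987876415252686), 23.34673500061035)
off 0.68 ((0.5849953293800354, 0.10979794710874557), (0.025292837992310524, 0.061062369495630264), 87.24382781982422)
off 0.64 ((0.572849452495575, 0.20321133732795715), (0.061829935759305954, 0.024432826787233353), 3.928713321685791)
tube ((0.5957779288291931, 0.10601241886615753), (0.06839676946401596, 0.027791373431682587), 3.34383225440979) [[0.5608 0.1179]
 [0.5624 0.0901]
 [0.6307 0.0941]
 [0.6291 0.1219]]
```

```bash
python3 -m crank '[[-0.99,-0.91,0.05,0,0,0.208,1],[-0.99,-0.91,0.05,0,0,0.208,1],[-0.99,-0.91,0.05,0,0,0.208,1],[-0.99,-0.91,0.05,0,0,0.208,1],[-0.99,-0.91,0.05,0,0,0.208,1]]'
python3 - <<'E'
from look import *
o,p,R=now(); print(p,o["joint_pos"].round(3)); print(list(row(p,R,[.432,.0745,.16],tool(0))))
E
```

```text
time_s: 1.78
ee_pos: [0.2886, 0.3011, 0.1839]
eef_rot: [0.0, 0.445, 0.896, 0.0]
contact_force: [-0.1, 0.5, 0.9]
grip_width: 0.0854
gripper_force: 0.0
[0.28860011 0.30110069 0.18394422] [ 0.719  0.008  1.882 -0.     1.251  0.071]
[np.float64(-1.336), np.float64(-0.1127), np.float64(0.1199), np.float64(0.0002), np.float64(0.0), np.float64(0.2064)]
```

```bash
python3 -m crank '[[-1,-0.085,0.09,0,0,0.206,1],[-1,-0.085,0.09,0,0,0.206,1],[-1,-0.085,0.09,0,0,0.206,1],[-1,-0.085,0.09,0,0,0.206,1],[-1,-0.085,0.09,0,0,0.206,1]]'
python3 - <<'E'
from look import *
np.set_printoptions(precision=4,suppress=True)
o,p,R=now(); print(p,o["joint_pos"].round(3)); print(row(p,R,[.432,.0745,.12],tool(0)))
c=manip.capture("scene")
for z in (0,): print([(m["confidence"],at(c,m["at"],0)) for m in manip.mark_of("scraper","scene")])
E
```

```text
time_s: 2.4
ee_pos: [0.3956, 0.1334, 0.1657]
eef_rot: [-0.0, 0.706, 0.708, -0.0]
contact_force: [-0.4, 1.3, -0.1]
grip_width: 0.0852
gripper_force: 0.0
[0.3956 0.1334 0.1657] [0.237 0.029 1.905 0.    1.208 0.234]
[-0.2953  0.1809  0.2286 -0.0001  0.      0.0012]
[]
```

```bash
python3 -m crank '[[-0.295,0.182,0.2,0,0,0.001,1],[-0.295,0.182,0.2,0,0,0.001,1],[-0.295,0.182,0.4,0,0,0.001,1],[-0.295,0.182,0.603,0,0,0.001,1],[-0.295,0.182,0.603,0,0,0.001,1]]'
python3 - <<'E'
from look import *
np.set_printoptions(precision=4,suppress=True)
o,p,R=now(); print(p,o["joint_pos"].round(3),o["contact_force"])
c=manip.capture("scene"); f=c["frame"][180:340,180:460,::-1]; cv2.imwrite("pics/grasp.png",cv2.resize(f,None,fx=2.5,fy=2.5))
E
```

```text
time_s: 3.12
ee_pos: [0.4305, 0.0761, 0.0438]
eef_rot: [-0.001, 0.706, 0.709, -0.002]
contact_force: [0.5, -0.2, 0.9]
grip_width: 0.0858
gripper_force: 0.0
[0.4305 0.0761 0.0438] [0.091 0.256 1.971 0.    0.919 0.087] [ 0.5074 -0.2038  0.9119]
```

View pics/grasp.png

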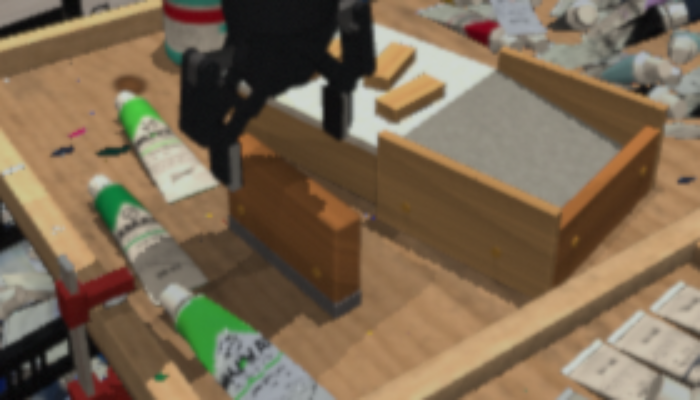

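The crop shows the fingers straddling the scraper, with tips at about (232,185) and (338,130) and neither tube touched. I'll close the gripper.

```bash
python3 -m crank '[[0,0,0,0,0,0,-1],[0,0,0,0,0,0,-1],[0,0,0,0,0,0,-1],[0,0,0,0,0,0,-1],[0,0,0,0,0,0,-1]]' 90; python3 -m crank '[[0,0,0,0,0,0,-1],[0,0,0,0,0,0,-1]]' 90;  python3 - <<'E'
from look import *
o,p,R=now(); print(p,o["contact_force"])
E
```

```text
time_s: 3.8
ee_pos: [0.4321, 0.0753, 0.0453]
eef_rot: [0.0, 0.706, 0.708, 0.0]
contact_force: [0.6, 0.3, -0.2]
grip_width: 0.0
gripper_force: 0.0
time_s: 4.05
ee_pos: [0.432, 0.0753, 0.0452]
eef_rot: [-0.0, 0.706, 0.708, -0.0]
contact_force: [-0.5, -0.7, -0.7]
grip_width: -0.0003
gripper_force: 0.0
[0.43202938 0.07530136 0.04516377] [-0.51526229 -0.69086253 -0.74818402]
```

Run:
```python
from look import *
c=manip.capture("scene"); f=c["frame"][180:340,180:460,::-1]
d=manip.capture("top"); g=d["frame"][160:320,230:430,::-1]
cv2.imwrite("pics/g2.png",np.hstack([cv2.resize(f,(455,260)),cv2.resize(g,(325,260))]))
for P in ([.432,.0745,.08],[.432,.0745,0],[.432,.0753,.0452]): print(proj(c,P),proj(d,P))
```

```text
[294.23524153 250.46592959] [365.1500496  265.61712602]
[295.28555558 285.9639503 ] [361.48670785 266.81032671]
[294.43032763 266.15148328] [363.12198779 266.18044385]
```

View pics/g2.png

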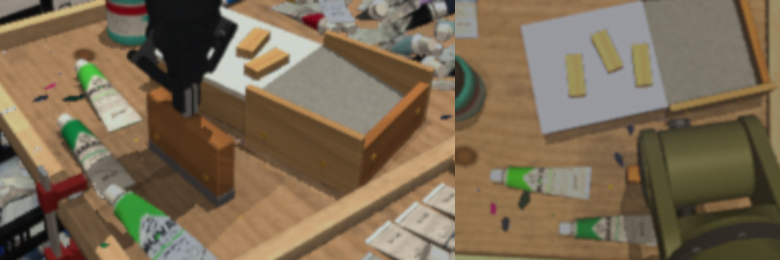

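Run:
```python
from look import *
c=manip.capture("scene")
for P in ([.432-.043,.0753,.058],[.432+.043,.0753,.058],[.42,.0095,0],[.42,.0095,.08],[.42,.1395,.08],[.444,.1395,.08],[.444,.0095,.08]): print(P,proj(c,P))
f=c["frame"][190:320,230:380,::-1].copy()
cv2.imwrite("pics/g3.png",cv2.resize(f,None,fx=4.5,fy=4.5,interpolation=cv2.INTER_CUBIC))
```

```text
[0.389, 0.0753, 0.058] [274.32849844 270.48586509]
[0.475, 0.0753, 0.058] [312.84143148 250.97741253]
[0.42, 0.0095, 0] [313.08952723 308.34430412]
[0.42, 0.0095, 0.08] [312.9883415  271.44948377]
[0.42, 0.1395, 0.08] [267.26711203 236.96936507]
[0.444, 0.1395, 0.08] [277.95021124 232.24399209]
[0.444, 0.0095, 0.08] [324.0804445  265.40236436]
```

View pics/g3.png

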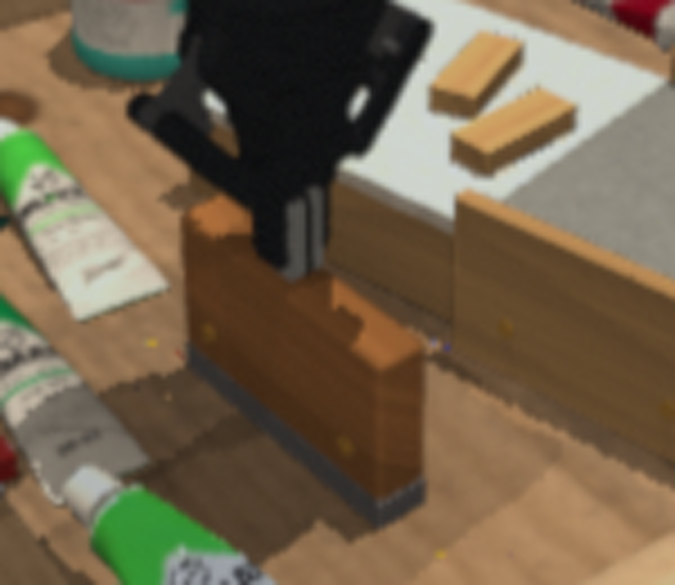

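The crop shows the shut fingertips ending just above the scraper's top, at about (297,251). That puts them at z ≈ 0.083 m, although the TCP reads 0.045 m. The tips are therefore about 38 mm higher than reported, and the grasp closed on air. I'll reopen, go lower and check contact.

```bash
python3 -m crank '[[0,0,0,0,0,0,1],[0,0,0,0,0,0,1],[0,0,0,0,0,0,1],[0,0,0,0,0,0,1],[0,0,0,0,0,0,1]]'; python3 -m crank '[[0,0,0.05,0,0,0,1],[0,0,0.1,0,0,0,1],[0,0,0.14,0,0,0,1],[0,0,0.18,0,0,0,1],[0,0,0.18,0,0,0,1]]';  python3 - <<'E'
from look import *
c=manip.capture("scene")
f=c["frame"][190:320,230:380,::-1].copy()
cv2.imwrite("pics/g4.png",cv2.resize(f,None,fx=4.5,fy=4.5,interpolation=cv2.INTER_CUBIC))
for z in (.02,.045,.06): print([proj(c,[.432+s,.0753,z]).round(1) for s in (-.043,.043)])
E
```

```text
time_s: 4.82
ee_pos: [0.4321, 0.0753, 0.0452]
eef_rot: [-0.0, 0.706, 0.708, -0.0]
contact_force: [0.3, -0.1, 0.1]
grip_width: 0.0855
gripper_force: 0.0
time_s: 5.45
ee_pos: [0.4317, 0.0753, 0.0086]
eef_rot: [-0.0, 0.706, 0.708, -0.0]
contact_force: [-0.4, -0.4, 0.1]
grip_width: 0.0855
gripper_force: 0.0
[array([275.4, 287.6]), array([312.9, 267.5])]
[array([274.7, 276.5]), array([312.9, 256.7])]
[array([274.3, 269.6]), array([312.8, 250.1])]
```

View pics/g4.png

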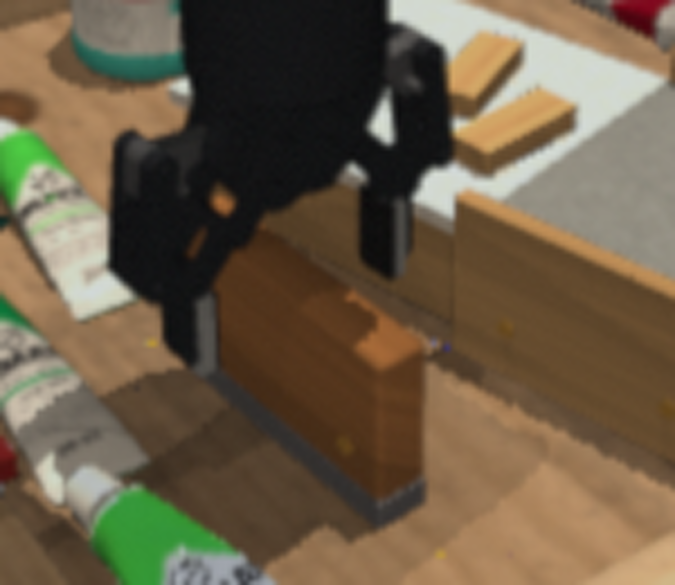

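The open tips are now at about (276,273) and (316,251), well down either side of the block at z ≈ 0.056 m. I'll close here; shut tips should sit near 0.043 m.

```bash
python3 -m crank '[[0,0,0,0,0,0,-1],[0,0,0,0,0,0,-1],[0,0,0,0,0,0,-1],[0,0,0,0,0,0,-1],[0,0,0,0,0,0,-1]]' 90; python3 -m crank '[[0,0,0,0,0,0,-1],[0,0,-0.08,0,0,0,-1],[0,0,-0.08,0,0,0,-1]]' 90;  python3 - <<'E'
from look import *
np.set_printoptions(precision=4,suppress=True)
o,p,R=now(); print(p,o["joint_pos"],o["contact_force"],o["moment"])
E
```

```text
time_s: 6.12
ee_pos: [0.4322, 0.0753, 0.0095]
eef_rot: [0.0, 0.706, 0.708, 0.0]
contact_force: [-1.1, -0.9, 5.9]
grip_width: 0.023
gripper_force: 88.5
time_s: 6.5
ee_pos: [0.4326, 0.0753, 0.0257]
eef_rot: [0.001, 0.706, 0.708, 0.001]
contact_force: [0.5, -0.5, -0.9]
grip_width: 0.0227
gripper_force: 88.3
[0.4326 0.0753 0.0257] [ 0.089   0.29    1.9812 -0.      0.8688  0.0868] [ 0.4787 -0.5249 -0.9198] [ 0.041  -0.0189  0.0312]
```

```bash
python3 -m crank '[[0,0,-0.3,0,0,0,-1],[0,0,-0.6,0,0,0.04,-1],[0.25,0.2,-0.6,0,0,0.1,-1],[0.5,0.4,-0.6,0,0,0.16,-1],[0.86,0.7,-0.6,0,0,0.22,-1]]' 90
python3 - <<'E'
from look import *
np.set_printoptions(precision=4,suppress=True)
o,p,R=now(); print(p,o["joint_pos"].round(2)); print(row(p,R,[.5725,.2477,.11],tool(np.radians(-80.3))))
E
```

```text
time_s: 7.12
ee_pos: [0.5498, 0.2218, 0.1445]
eef_rot: [0.0, 0.904, 0.427, -0.0]
contact_force: [0.7, 0.3, -1.2]
grip_width: 0.023
gripper_force: 88.7
[0.5498 0.2218 0.1445] [ 0.32  0.44  1.45 -0.    1.25  1.01]
[0.1721 0.0052 0.1723 0.     0.0001 0.2271]
```

```bash
python3 -m crank '[[0.172,0.005,0,0,0,0.227,-1],[0.172,0.005,0,0,0,0.227,-1],[0.172,0.005,0,0,0,0.227,-1],[0.172,0.005,0.17,0,0,0.227,-1],[0.172,0.005,0.17,0,0,0.227,-1]]' 90
python3 - <<'E'
from look import *
np.set_printoptions(precision=4,suppress=True)
o,p,R=now(); print(p,o["joint_pos"].round(2)); print(row(p,R,[.5725,.2477,.075],tool(np.radians(-80.3))))
c=manip.capture("scene"); d=manip.capture("top")
cv2.imwrite("pics/g5.png",np.hstack([cv2.resize(c["frame"][150:320,230:450,::-1],(400,310)),cv2.resize(d["frame"][130:270,220:400,::-1],(400,310))]))
E
```

```text
time_s: 7.75
ee_pos: [0.5699, 0.2457, 0.108]
eef_rot: [0.001, 0.996, 0.088, -0.003]
contact_force: [0.3, -0.8, -1.1]
grip_width: 0.0231
gripper_force: 88.7
[0.5699 0.2457 0.108 ] [ 0.35  0.54  1.39 -0.    1.22  1.74]
[ 0.0155 -0.008   0.1647  0.0003  0.0018  0.0024]
```

View pics/g5.png

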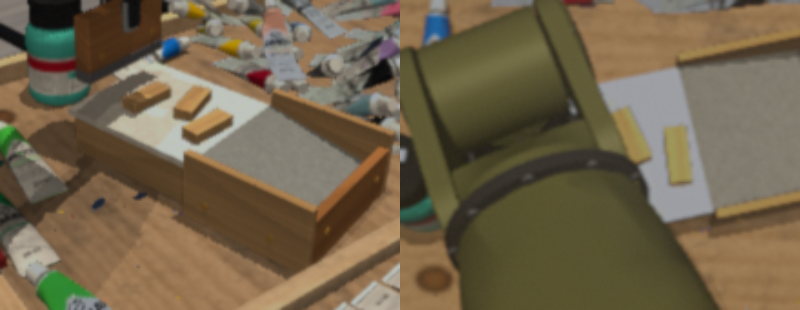

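The left half shows the scraper held upright behind the three offcuts, its foot line running from about (274,191) to (318,175) in full-image pixels. I'll check that against where I expect the foot to be.

Run:
```python
from look import *
np.set_printoptions(precision=4,suppress=True)
o,p,R=now(); c=manip.capture("scene")
d=np.array([.168,-.986]);l=np.array([.986,.168])
for dz in (0,.02,.04):
  print(dz,[proj(c,np.r_[p[:2]+.012*d+s*.065*l,p[2]-.0095+dz]) for s in (-1,1)])
print([proj(c,np.r_[np.array([.601,.1105])-.16*d+s*.08*l,.06]) for s in (-1,1)])
```

```text
0 [array([279.4235, 194.906 ]), array([319.3042, 174.2846])]
0.02 [array([279.0186, 186.3088]), array([319.3503, 166.308 ])]
0.04 [array([278.6043, 177.5128]), array([319.3974, 158.1649])]
[array([266.2847, 208.7927]), array([314.1953, 183.2266])]
```

```bash
python3 -m crank '[[0.015,-0.03,0.08,0,0.0018,0.0024,-1],[0.015,-0.03,0.15,0,0.0018,0.0024,-1],[0.015,-0.03,0.175,0,0.0018,0.0024,-1],[0.015,-0.03,0.175,0,0.0018,0.0024,-1]]' 90; python3 -m crank '[[0,0,0.01,0,0,0,-1],[0,0,0.01,0,0,0,-1]]';python3 -m crank '[[0,0,0.01,0,0,0,-1],[0,0,0.01,0,0,0,-1]]';python3 -m crank '[[0,0,0.01,0,0,0,-1],[0,0,0.01,0,0,0,-1]]'
```

```text
time_s: 8.4
ee_pos: [0.5731, 0.2526, 0.0757]
eef_rot: [-0.0, 0.996, 0.084, 0.002]
contact_force: [0.1, 0.7, -0.9]
grip_width: 0.0228
gripper_force: 88.8
time_s: 8.65
ee_pos: [0.5734, 0.2526, 0.0744]
eef_rot: [-0.0, 0.996, 0.084, 0.003]
contact_force: [1.1, 0.3, -1.2]
grip_width: 0.0232
gripper_force: 88.8
time_s: 8.9
ee_pos: [0.5732, 0.2526, 0.0721]
eef_rot: [-0.0, 0.996, 0.084, 0.003]
contact_force: [0.0, -0.1, -2.2]
grip_width: 0.0226
gripper_force: 88.8
time_s: 9.15
ee_pos: [0.5732, 0.2526, 0.07]
eef_rot: [-0.0, 0.996, 0.084, 0.003]
contact_force: [-0.2, -0.6, -1.4]
grip_width: 0.0229
gripper_force: 88.8
```

```bash
for i in 1 2 3; do :; done; python3 -m crank '[[0,0,0.01,0,0,0,-1],[0,0,0.01,0,0,0,-1]]' | sed -n '2p;4p'; python3 -m crank '[[0,0,0.01,0,0,0,-1],[0,0,0.01,0,0,0,-1]]'| sed -n '2p;4p'
python3 - <<'E'
from look import *
o,p,R=now(); print(p,R.as_matrix().round(3),o["moment"])
E
```

```text
ee_pos: [0.5737, 0.2527, 0.0695]
contact_force: [-3.1, -1.6, 9.4]
ee_pos: [0.5738, 0.2527, 0.0694]
contact_force: [-12.0, -6.0, 27.3]
[0.57381695 0.25274483 0.06943463] [[ 0.986  0.167  0.008]
 [ 0.167 -0.986  0.002]
 [ 0.008 -0.    -1.   ]] [-1.01960619  2.49409814 -0.1082412 ]
```

Contact came at z = 0.0695 m, exactly as the model predicts, so foot height is TCP z minus 9.5 mm. I'll lift about 2 mm clear and sweep.

```bash
python3 -m crank '[[0,0,-0.027,0,0,0,-1],[0,0.05,-0.027,0,0,0,-1],[0,0.1,-0.027,0,0,0,-1],[0,0.15,-0.027,0,0,0,-1],[0,0.2,-0.027,0,0,0,-1]]' 90
python3 - <<'E'
from look import *
np.set_printoptions(precision=4,suppress=True)
o,p,R=now(); print(p); d=np.array([.168,-.986]);l=np.array([.986,.168]);q=p[:2]-[.601,.1105];print(q@d,q@l)
print(row(p,R,np.r_[np.array([.601,.1105])-.003*l+.008*d,.0713],tool(np.radians(-80.3))))
E
```

```text
time_s: 10.28
ee_pos: [0.5801, 0.2123, 0.0714]
eef_rot: [-0.0, 0.996, 0.084, 0.003]
contact_force: [0.0, -0.5, -2.0]
grip_width: 0.0227
gripper_force: 88.9
[0.5801 0.2123 0.0714]
-0.10389309274438516 -0.0035111924511012044
[ 0.003   0.5594  0.0003  0.     -0.0017 -0.0004]
```

```bash
python3 -m crank '[[0,0.06,0,0,0,0,-1],[0,0.12,0,0,0,0,-1],[0,0.18,0,0,0,0,-1],[0.001,0.24,0,0,-0.001,0,-1],[0.002,0.3,0,0,-0.002,0,-1]]' 90;python3 -m crank '[[0,0.06,0,0,0,0,-1],[0,0.12,0,0,0,0,-1],[0,0.18,0,0,0,0,-1],[0,0.23,0,0,0,0,-1],[0,0.25,0,0,0,0,-1]]' 90
cat > plan.py <<'E'
from look import *
np.set_printoptions(precision=3,suppress=True)
o,p,R=now(); d=np.array([.168,-.986]);l=np.array([.986,.168]);q=p[:2]-[.601,.1105];print(p,"x,y",q@d,q@l,o["contact_force"])
D=np.r_[d,0]; Zu=np.array([0,0,1.]); L=np.r_[l,0]
def pose(s,c=.0025):
    th=np.radians(12)*np.clip((s+.012)/.024,0,1)
    t=np.cos(th)*D-np.sin(th)*Zu; n=np.cos(th)*Zu+np.sin(th)*D
    P=np.r_[.601,.1105,.06]+.02*D-.003*L
    return P+s*t+(c+.0095)*n, tool(np.radians(-80.3),th)
import sys
for s in map(float,sys.argv[1:]): print(s,row(p,R,*pose(s)))
c=manip.capture("scene"); cv2.imwrite("pics/cur.png",cv2.resize(c["frame"][150:320,230:450,::-1],None,fx=3,fy=3))
E
python3 plan.py -.006 0 .006 .012 .018 .024 .03 .04 .05
```

```text
time_s: 10.9
ee_pos: [0.5906, 0.1534, 0.0716]
eef_rot: [0.0, 0.996, 0.084, -0.0]
contact_force: [0.2, -0.8, -1.7]
grip_width: 0.0226
gripper_force: 88.9
time_s: 11.52
ee_pos: [0.5989, 0.1041, 0.0715]
eef_rot: [0.0, 0.996, 0.084, -0.0]
contact_force: [-0.2, -0.2, -0.9]
grip_width: 0.0228
gripper_force: 88.8
[0.599 0.104 0.072] x,y 0.005932302820200161 -0.0031253688645697603 [-0.228 -0.162 -0.926]
-0.006 [ 0.001  0.043 -0.004  0.017  0.    -0.001]
0.0 [ 0.001  0.077 -0.002  0.033  0.    -0.001]
0.006 [ 0.001  0.109  0.003  0.05   0.    -0.001]
0.012 [ 0.001  0.141  0.011  0.067  0.    -0.001]
0.018 [ 0.001  0.171  0.018  0.067  0.    -0.001]
0.024 [ 0.001  0.2    0.024  0.067  0.    -0.001]
0.03 [ 0.001  0.23   0.03   0.067  0.    -0.001]
0.04 [ 0.001  0.279  0.041  0.067  0.    -0.001]
0.05 [ 0.001  0.327  0.051  0.067  0.    -0.001]
```

View pics/cur.png

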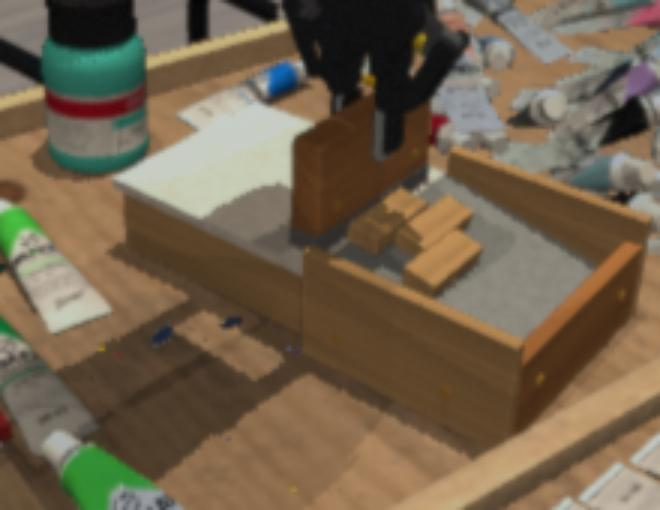

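The crop shows the three offcuts bunched ahead of the scraper on the top of the chute, at about (388,220), (435,222) and (442,262), with the scraper between the cheeks. Next comes the tilt over the edge.

```bash
python3 -m crank '[[0.001,0.043,-0.004,0.017,0,0,-1],[0.001,0.077,-0.002,0.033,0,0,-1],[0.001,0.109,0.003,0.05,0,0,-1],[0.001,0.141,0.011,0.067,0,0,-1],[0.001,0.171,0.017,0.067,0,0,-1]]' 90; python3 plan.py .024 .03 .036 .042 .048 .054 .06
```

```text
time_s: 12.2
ee_pos: [0.6048, 0.0704, 0.0679]
eef_rot: [-0.104, 0.991, 0.083, -0.009]
contact_force: [-1.1, 0.7, -1.2]
grip_width: 0.0226
gripper_force: 88.7
[0.605 0.07  0.068] x,y 0.040162943254440836 -0.0030169875389572426 [-1.105  0.718 -1.167]
0.024 [ 0.     0.03  -0.001 -0.     0.    -0.001]
0.03 [ 0.     0.06  -0.001 -0.     0.    -0.001]
0.036 [ 0.     0.09  -0.001 -0.     0.    -0.001]
0.042 [ 0.     0.12  -0.001 -0.     0.    -0.001]
0.048 [ 0.     0.15  -0.001 -0.     0.    -0.001]
0.054 [ 0.     0.18  -0.001 -0.     0.    -0.001]
0.06 [ 0.     0.21  -0.001 -0.     0.    -0.001]
```

```bash
python3 -m crank '[[0,0.03,0,0,0,0,-1],[0,0.06,0,0,0,0,-1],[0,0.09,0,0,0,0,-1],[0,0.12,0,0,0,0,-1],[0,0.15,0,0,0,0,-1]]' 90 | grep force; python3 -m crank '[[0,0.02,0,0,0,0,-1],[0,0.04,0,0,0,0,-1]]' | grep force; python3 plan.py .06
```

```text
contact_force: [-0.3, 0.8, -1.6]
gripper_force: 88.7
contact_force: [0.3, 0.9, -0.5]
gripper_force: 88.7
[0.611 0.034 0.06 ] x,y 0.07684499156253445 -0.0029293442511593624 [ 0.306  0.927 -0.452]
0.06 [-0.     0.022  0.    -0.     0.    -0.   ]
```

View pics/cur.png

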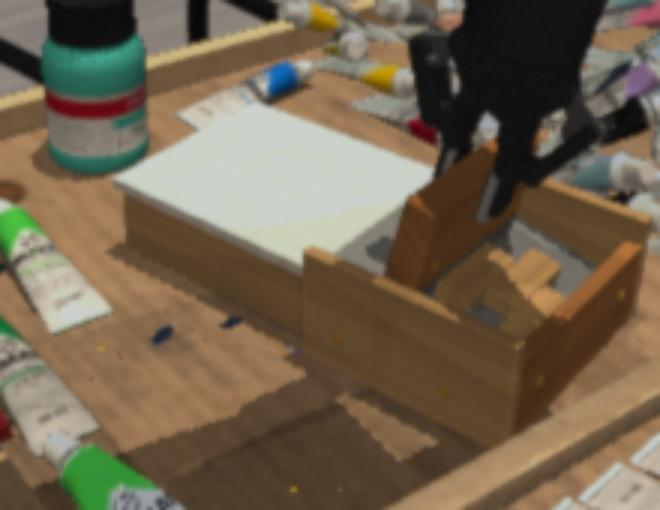

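The crop shows the offcuts skewed but all within the chute, between the scraper foot and the stop, around (480,280), (530,270) and (548,300). I'll keep pushing in small steps and watch the force.

```bash
for k in a; do python3 -m crank '[[0,0.02,0,0,0,0,-1],[0,0.04,0,0,0,0,-1]]' | grep -E "contact|ee_pos"; python3 -m crank '[[0,0.02,0,0,0,0,-1],[0,0.04,0,0,0,0,-1]]' | grep -E "contact|ee_pos"; done; python3 plan.py
```

```text
ee_pos: [0.6116, 0.0311, 0.0598]
contact_force: [-6.2, 31.4, 12.1]
ee_pos: [0.6125, 0.028, 0.0601]
contact_force: [-20.3, 63.3, 33.7]
[0.613 0.028 0.06 ] x,y 0.08331507126793573 -0.0024927494345019356 [-20.255  63.302  33.704]
```

```bash
python3 -m crank '[[0,-0.04,0,0,0,0,-1],[0,-0.1,-0.0,0,0,0,-1],[0,-0.2,0,0,0,0,-1],[0,-0.2,0,0,0,0,-1]]' | grep -E "contact|ee_pos"
cat > off.py <<'E'
from look import *
np.set_printoptions(precision=1,suppress=True)
D=np.array([.168,-.986,0]);L=np.array([.986,.168,0]);Z=np.array([0,0,1.])
th=np.radians(12); t=np.cos(th)*D-np.sin(th)*Z; n=np.cos(th)*Z+np.sin(th)*D
E0=np.array([.601,.1105,.06])+.02*D
for cam in ("scene","top"):
    c=manip.capture(cam); K,R,T=[np.array(c[k]) for k in "KRt"]
    for h in manip.trace("offcut_1",cam):
        if h["confidence"]<.3: continue
        cn,_=cv2.findContours(h["pixels"].astype(np.uint8),0,2); u=max(cn,key=cv2.contourArea)[:,0]
        w=[]
        for a in u:
            o,dd=ray(c,a); k=((E0+.007*n-o)@n)/(dd@n); q=o+k*dd-E0; w.append([q@t*1e3,q@L*1e3])
        r=cv2.minAreaRect(np.array(w,np.float32)); print(cam,round(h["confidence"],2),np.array(h["box"]).round(),np.array(r[0]),np.array(r[1]),round(r[2]), "s-range",np.array([min(x[0] for x in w),max(x[0] for x in w)]))
# rectified chute view: 1mm = 3px
    S=4; H=[]
    pts=[(0,-80),(143,-80),(143,80),(0,80)]
    src=np.float32([proj(c,E0+.007*n+a/1e3*t+b/1e3*L) for a,b in pts]); dst=np.float32([(a*S,(80-b)*S) for a,b in pts])
    cv2.imwrite(f"pics/rect_{cam}.png",cv2.warpPerspective(c["frame"][:,:,::-1],cv2.getPerspectiveTransform(src,dst),(143*S,160*S)))
E
python3 off.py
```

```text
ee_pos: [0.6069, 0.0589, 0.0656]
contact_force: [0.1, -0.6, -2.1]
scene 0.74 [396. 245. 418. 264.] [124.1  -5.3] [13.5 55.2] 1 s-range [117.4 131.1]
scene 0.7 [377. 229. 401. 253.] [79.6 -8. ] [27.9 76.9] 4 s-range [66.3 95.3]
scene 0.58 [393. 235. 419. 256.] [107.9  14.8] [32.7 80.3] 3 s-range [ 90.4 123.6]
top 0.47 [385. 186. 393. 204.] [ 79.6 -21.7] [ 8.9 40. ] 4 s-range [75.8 85. ]
```

Run:
```python
import cv2,numpy as np
from look import *
c=manip.capture("scene"); a=cv2.resize(c["frame"][200:300,330:460,::-1],(494,380),interpolation=cv2.INTER_CUBIC)
b=cv2.resize(cv2.imread("pics/rect_scene.png"),(286,380)); cv2.imwrite("pics/m.png",np.hstack([a,b]))
```

```text
(no output)
```

View pics/m.png

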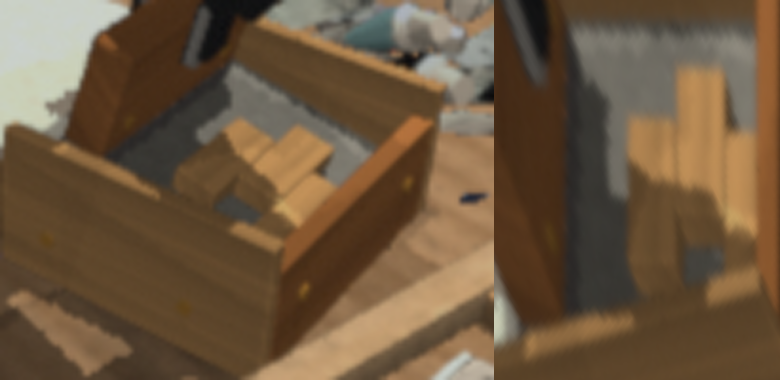

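The last picture shows the three offcuts parallel and face to face, with the first flush against the stop bar. In the rectified view on the right they sit at about (650,200), (705,150) and (742,195). Now I'll lift the scraper away and stand it on the worktop.

```bash
python3 -m crank '[[0,-0.1,-0.15,0,0,0,-1],[0,-0.15,-0.35,0,0,0,-1],[0,-0.15,-0.5,0,0,0,-1],[0,-0.15,-0.5,-0.04,0,0,-1],[0,-0.15,-0.5,-0.067,0,0,-1]]' 90
python3 - <<'E'
from look import *
o,p,R=now(); print(p,o["joint_pos"].round(2),row(p,R,[.432,.0753,.15],tool(0)),(tool(0).inv()*R).as_euler('ZYX',degrees=True))
E
```

```text
time_s: 15.1
ee_pos: [0.6059, 0.0655, 0.1698]
eef_rot: [0.002, 0.996, 0.084, 0.0]
contact_force: [-0.2, -0.3, -1.9]
grip_width: 0.023
gripper_force: 89.1
[0.60594979 0.06552035 0.16983029] [ 0.05  0.45  1.37 -0.    1.32  1.45] [-8.495e-01 -1.936e-01  9.810e-02  1.000e-03  6.000e-04 -4.466e-01] [ 8.03965859e+01  2.94242611e-02 -1.90919998e-01]
```

```bash
python3 -m crank '[[-0.2,-0.05,0,0.001,0.001,-0.055,-1],[-0.5,-0.1,0,0.001,0.001,-0.11,-1],[-0.85,-0.194,0,0.001,0.001,-0.165,-1],[-0.85,-0.194,0.1,0.001,0.001,-0.22,-1],[-0.85,-0.194,0.1,0.001,0.001,-0.28,-1]]' 90 >/dev/null
python3 - <<'E'
from look import *
o,p,R=now(); print(p,row(p,R,[.432,.0753,.02],tool(0)))
E
```

```text
[0.43038357 0.07553544 0.14882427] [ 1.000e-03  9.400e-03  6.441e-01 -6.000e-04 -1.200e-03 -1.649e-01]
```

```bash
python3 -m crank '[[0.001,0,0.1,0,-0.001,-0.055,-1],[0.001,0,0.2,0,-0.001,-0.11,-1],[0.001,0,0.35,0,-0.001,-0.165,-1],[0.001,0,0.5,0,-0.001,-0.165,-1],[0.001,0,0.62,0,-0.001,-0.165,-1]]' 90 |grep -E "pos|contact|rot"; python3 -m crank '[[0,0,0.035,0,0,0,-1],[0,0,0.05,0,0,0,-1],[0,0,0.05,0,0,0,-1]]' 90 |grep -E "pos|contact|rot"
```

```text
ee_pos: [0.4316, 0.0761, 0.0244]
eef_rot: [-0.001, 0.709, 0.705, 0.0]
contact_force: [-0.1, -0.1, -0.8]
ee_pos: [0.4321, 0.0764, 0.0161]
eef_rot: [-0.0, 0.709, 0.705, 0.001]
contact_force: [0.1, 0.2, -1.5]
```

```bash
python3 -m crank '[[0,0,0.015,0,0,0,-1],[0,0,0.025,0,0,0,-1],[0,0,0.025,0,0,0,-1]]' 90 |grep -E "pos|contact|rot";python3 -m crank '[[0,0,0.006,0,0,0,-1],[0,0,0.006,0,0,0,-1]]' |grep -E "pos|contact"
```

```text
ee_pos: [0.4317, 0.0765, 0.0105]
eef_rot: [-0.001, 0.709, 0.705, 0.0]
contact_force: [0.1, -0.2, -1.7]
ee_pos: [0.4319, 0.0765, 0.0103]
contact_force: [-7.5, -0.9, 18.4]
```

```bash
python3 -m crank '[[0,0,-0.003,0,0,0,-1],[0,0,-0.003,0,0,0,-0.4],[0,0,-0.003,0,0,0,0.3],[0,0,-0.003,0,0,0,1],[0,0,-0.003,0,0,0,1]]' 20 |grep -E "pos|contact|grip";python3 -m crank '[[0,0,0,0,0,0,1],[0,0,-0.15,0,0,0,1],[0,0,-0.4,0,0,0,1],[0,0,-0.7,0,0,0,1],[0,0,-0.9,0,0,0,1]]' |grep -E "pos|contact|grip"; python3 off.py
python3 - <<'E'
from look import *
for cam in("scene","top"):
  c=manip.capture(cam)
  for l in("scraper","jar","side_tube","near_tube"):
    print(cam,l,[at(c,m["at"],0).round(3) for m in manip.mark_of(l,cam)[:1]],[np.array(m["box"]).round() for m in manip.boxes_of(l,cam)[:1]])
E
```

```text
ee_pos: [0.4317, 0.0765, 0.0098]
contact_force: [0.2, 0.1, -0.5]
grip_width: 0.0785
gripper_force: 0.0
ee_pos: [0.4321, 0.0763, 0.1926]
contact_force: [0.5, 0.1, -1.0]
grip_width: 0.0851
gripper_force: 0.0
scene 0.81 [377. 234. 403. 255.] [81.  -7.9] [27.8 75.1] 4 s-range [67.  96.6]
scene 0.8 [395. 235. 416. 253.] [104.4  14.8] [27.5 78.1] 1 s-range [ 90.4 118. ]
scene 0.44 [398. 245. 418. 263.] [123.5  -4.4] [14.8 58.6] 1 s-range [116.2 131.1]
top 0.84 [378. 179. 394. 204.] [ 81.6 -10.1] [63.  30.3] 89 s-range [65.9 96.4]
top 0.64 [388. 170. 401. 194.] [107.5  11. ] [30.  62.3] 3 s-range [ 91.5 121.4]
top 0.62 [402. 177. 413. 204.] [129.2 -16.3] [29.3 62.1] 2 s-range [115.  144.6]
top 0.49 [253. 263. 311. 284.] [-193.8 -148.2] [ 37.8 128.7] 78 s-range [-255.6 -127.3]
scene scraper [array([0.438, 0.075, 0.   ])] [array([268., 232., 328., 305.])]
scene jar [array([0.567, 0.395, 0.   ])] [array([246., 147., 281., 208.])]
scene side_tube [array([0.73 , 0.373, 0.   ])] [array([290., 172., 336., 194.])]
scene near_tube [array([0.431, 0.26 , 0.   ])] [array([228., 217., 262., 265.])]
top scraper [array([0.429, 0.072, 0.   ])] [array([336., 260., 351., 274.])]
top jar [array([0.567, 0.374, 0.   ])] [array([199., 188., 249., 234.])]
top side_tube [array([0.726, 0.372, 0.   ])] [array([228., 128., 244., 184.])]
top near_tube [array([0.432, 0.255, 0.   ])] [array([253., 263., 313., 282.])]
```

The offcuts sit at 82, 107 and 129 mm down the slope, so they are packed against the stop. The scraper is standing upright (box 73 px tall), and the jar and tubes haven't moved.

```bash
python3 -c "
from plant import manip
print(manip.finish_job())"
```

```text
the job is handed in; nothing more can be done
None
```

I swept the three offcuts down the chute and packed them against the stop bar, stood the scraper upright on the bare worktop, left the jar and tubes where they were, and handed the job in; no verdict came back.

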